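# Fit the fume extractor's suction sleeve loosely and select level three

## Robot

A 6-joint arm with a two-finger parallel gripper is mounted at the origin on the work surface. World frame = base frame: x ahead of the robot, y to its left, z up, the work surface at z = 0. Lengths are in m, angles in rad, forces in N, time in s.
With the tool pointing down it reaches from about 0.225 to 0.725 m from the base axis. Payload 3.1 kg.
Tool frame: the origin (TCP) lies at the very end of the fingers, on their centre line; the grasp point (between the pads) lies 19 mm behind it (bot.tcp_to_grasp is the distance from the TCP to the grasp point, in m); z points along the fingers, y is the line along which they close (so a half turn about z gives the same grasp; the last joint's range is limited). The gripper opens to 85 mm and grips with 20 to 120 N. Pads are 22 mm wide; open, the fingers measure 114 mm over their backs; the gripper's body (76 mm by 85 mm) begins 54 mm behind the grasp point. The pads swing forward as they close: fully open they stand 13 mm farther back than shut.
Start: joints at [1.166, 0.048, 0.099, 1.622, 0, 1.443], TCP at [0.143, 0.505, 0.231] pointing down, gripper open.
Joint ranges: [-2.91, 2.91], [-0.99, 1.94], [-1.21, 1.42], [-2.12, 2.29], [-1.49, 1.47], [-3.14, 3.14]. Speed limits (rad/s): [2.79, 2.79, 3.14, 3.14, 3.14, 3.14].

## Interface

Orientations are given as a unit quaternion [w, x, y, z].
In Python, from plant import monitor, get_image, job, bot gives the robot as it stands.
- The arm moves only by the shell command python3 -m handwheel 'ROWS'. ROWS is JSON, a list of rows, each an object with "linear": the shift along the world's x, y, z scaled (see below), a list of three; "rot": the turn, a rotation vector about the world's x, y, z scaled (see below), a list of three; "claw": the opening, from 0 (shut) to 1 (fully open). In form: [{"linear": [x, y, z], "rot": [ax, ay, az], "claw": claw}, ...]. A call has 1 to 12 rows; each row is the pose to reach, as a shift and turn from the pose commanded when the call began; what a row does not reach only later rows make up. The controller multiplies each number of a shift by 30 cm and each number of a turn by pi/2 rad. A row lasts 1/10 s, in which the tool goes at most 50 mm and 8.59 degrees, less where a joint would pass 70% of its speed; a pose out of reach is approached as far as the arm can. A call with a number of a shift or a turn outside -1 to 1 is refused whole. A call with a gripper value outside its range is refused whole. The fingers move at their own pace and stop on an object; the grip force is fixed at half the most. Time passes only in rows, so rows that repeat a pose let the fingers close. It gives the time, the measured TCP pose, the force, the opening and the grip force at its end, in the units of the state.
- monitor.get_state(): the state, without advancing time (a new reading comes with each control period).
- get_image(name): name is "side" or "top"; returns a dict with "color" (384x512x3 uint8, red, green, blue), "z_map" (384x512 float32, m along the optical axis (not along the pixel's ray), 0 where there is no reading), "mtx" (3x3 intrinsics, pixels), "k1" (the pictures are not rectified: a ray, as slopes to the right and down, at radius r is drawn at 1 + k1 r^2 times it, then the intrinsics apply), "R" (3x3) and "t" (3): a world point X has camera coordinates R X + t. Camera axes: x right, y down, z forward; pixel columns grow to the right and rows downward; lengths in m; the calibration is good to about 2 mm. A picture is of the moment at which its call begins.
- job.finish_job(): hands the job in; it is judged then, once.
The state is a dict: "t": time; "qpos": joint angles; "qd": joint speeds; "tau": joint torques, N m; "ee_pos": TCP position; "eef_rot": TCP orientation; "wrist_force": force on the tool from outside, world axes, zero at the start; "moment": the same for the moment, N m; "finger_gap": opening from 0.0 (shut) to 1.0 (fully open); "gripper_force": force on a finger pad.
Only numpy, scipy, OpenCV 4.12 (cv2) and the standard library are available. Lean on these libraries where they do the work, as an engineer would, in place of code of your own. Each camera call takes 0.05 s, during which the arm holds its last target. There are 200 camera calls.

## Task

Fit the taller of the two grey tapered sleeves, wide end down, over the slanted tapered spigot of the white fume extractor so that it sits squarely but loosely: let it nest under little more than its own weight and let go, without driving it on hard or pushing the spigot back into its collar. Then turn the extractor's selector three clicks clockwise from off and leave it resting there. Leave the other things on the counter where they are.

Things in the scene. Friction and masses are not known exactly. Their poses are not given: they have to be found in the camera images.
- tall_sleeve: Grey plastic tapered sleeve to be fitted, open at both ends, 145 mm tall, 0.13 kg. Origin at the centre of its wide end, z along its axis to the narrow end. Outside: cone from 72 mm diameter at z = 0 to 50 mm at z = 110 mm, then a straight neck 50 mm wide up to z = 145 mm: grip it there. Wall 4 mm: bore 64 mm at the wide mouth, 2 mm less per 10 mm. Starts upright, wide end down, left or right at random.
- short_sleeve: The wrong sleeve, to be left alone: same kind and same 72 mm wide end, but only 80 mm tall (cone 50 mm, then a straight neck 62 mm in diameter). Origin at the centre of its wide end, z up. Stands on the other side.
- spigot_base (a point): Axis of the extractor's bare aluminium spigot at the face of its dark collar (76 mm across); z runs along the spigot to its tip, leaning 30 degrees from vertical to the unit's front. Solid cone, 66 mm across here, 48 mm at its tip at z = 90 mm; same taper as the sleeve's bore, so a nested sleeve stops with its mouth 10 to 13 mm up this z, its own z along this z.
- spigot (a joint): How far (m) the spigot has been pushed back into its collar along its axis; 0 at the start. It is held only by friction: an axial push of more than about 8 N drives it back, and it does not return (a sleeve let go well short of nesting may hang up askew instead). It must stay below 0.003.
- extractor: White bench-top fume extractor, a fixed box 170 mm (x) by 360 mm (y) by 70 mm tall; origin at the centre of its underside, front faces its own -x (towards the robot). Spigot at its left (+y 110 mm), selector on its top at the right (x -20 mm, y -110 mm).
- selector_grip (a point): Point on the selector's vertical axis at the height to grip, 12 mm below the top of its bar; z up; turns with it. Black knob on the unit's top: disc 68 mm across, 9 mm thick, with an upright bar grip 62 mm long (along this x), 15 mm wide (along this y), standing 33 mm above the disc; a white line on the bar points along -x.
- selector (a joint): Angle of the selector (rad), positive clockwise seen from above; 0 = off, the start. Detents every 0.419 rad (24 degrees), six positions from off to the fifth click (2.09), a tick on the unit's top at each; let go, it snaps to the nearest. About 0.1 N m takes it over a click. Three clicks = 1.257.
- mouse: Black computer mouse on a thin dark pad in front of the extractor, 105 by 60 mm, 34 mm tall; origin at the centre of its underside. Leave alone.
- tape: Brown roll of packing tape lying flat, 90 mm in diameter, 48 mm tall; origin at the centre of its underside. Leave alone.
- pencup: Black cup 76 mm across, 100 mm tall; origin at the centre of its underside. Leave alone.
- calculator: Grey calculator 150 by 90 by 16 mm; origin at the centre of its underside. Leave alone.
There are look-alikes about, which are no part of the job. Leave any orange look-alike of the tall_sleeve alone.

How it is judged:
By the outcome, as a careful person would: the job done as asked, in the order asked, and still so for the second after the job is handed in, with the robot touching nothing.
It also fails if it takes over 67 s, if anything falls off the work surface, if the arm or the gripper's body presses on something with over 40 N, if the wrist force passes 120 N, or if a joint passes its speed limit or range.

## Working session

There is one attempt and no reset: what is moved stays moved. The work goes in short steps, Python scripts to look and compute and a shell command to move; the robot and the scene stay as the last step left them, time stands still between calls to the robot, and variables do not carry over. Pictures are saved under pics/ and viewed, at most 10 in all, crops included, and the job is handed in when it is done.

```bash
mkdir -p pics; cat > h.py <<'E'
import numpy as np, cv2
from plant import monitor, get_image, job, bot
def snap(n):
    im=get_image(n); np.savez(f'{n}.npz',**{k:v for k,v in im.items()}); return im
def cloud(im):
    K=np.array(im['mtx']);k1=float(im['k1']);z=im['z_map'];H,W=z.shape
    u,v=np.meshgrid(np.arange(W),np.arange(H))
    p=np.stack([u.ravel(),v.ravel()],1).astype(np.float64)[:,None]
    s=cv2.undistortPoints(p,K,np.array([k1,0,0,0,0.])).reshape(H,W,2)
    c=np.dstack([s*z[...,None],z]).astype(float)
    X=(c-np.array(im['t']))@np.array(im['R']); X[z==0]=np.nan
    return X
def save(img,f): cv2.imwrite(f,cv2.cvtColor(img,cv2.COLOR_RGB2BGR))
E
python3 - <<'E'
from h import *
for n in('side','top'):
    im=snap(n); save(im['color'],f'pics/{n}0.png'); print(n,im['k1'],np.round(-np.array(im['R']).T@im['t'],3))
s=monitor.get_state();print(s)
E
```

```text
side -0.12103433706134889 [ 0.082 -0.602  0.771]
top -0.17566680693615205 [0.32  0.008 1.313]
{'t': 0.1, 'qpos': array([1.16618746e+00, 4.86786767e-02, 9.77189314e-02, 1.62200466e+00,
       1.24775612e-05, 1.44300377e+00]), 'qd': array([ 0.00176831, -0.00055425,  0.00391303,  0.00215065, -0.00043387,
        0.00151973]), 'tau': array([ 3.11914366e-03, -3.39850903e+01,  3.20936251e+01,  1.57659530e-02,
       -2.12807176e-04, -1.24750889e-05]), 'ee_pos': array([0.14325974, 0.50448803, 0.23021535]), 'eef_rot': array([-2.91195156e-04,  1.37966597e-01,  9.90436289e-01, -1.04421608e-03]), 'wrist_force': array([-0.15405269, -0.04760979,  0.21597748]), 'moment': array([0.02681414, 0.06677608, 0.02664363]), 'gripper_force': 0.0, 'finger_gap': 1.0002088402805018}
```

View pics/top0.png

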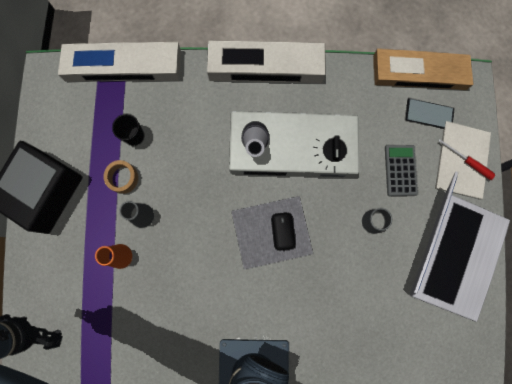

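View pics/side0.png

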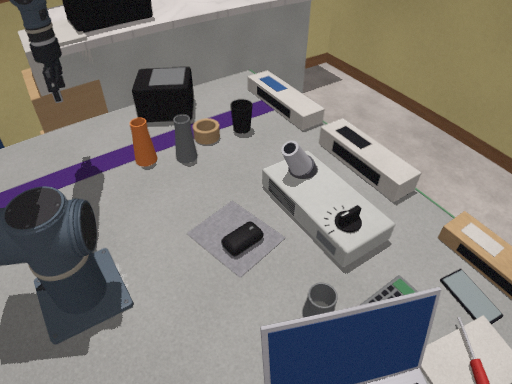

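Top view: the candidates are the grey tall cone (138,213), the orange look-alike (113,256), the short grey sleeve (377,220) and the black pen cup (128,128). I choose the grey one at (138,213), seen at (185,138) in the side view. The spigot is at (256,142) and the selector at (335,149), with its line pointing up. Next I'll measure these and take a close crop.

```bash
python3 - <<'E'
from h import *
from scipy.optimize import least_squares
ims={n:dict(np.load(f'{n}.npz')) for n in('top','side')}
Xs={n:cloud(ims[n]) for n in ims}
t=ims['top']['color'];s=ims['side']['color']
a=cv2.resize(t[180:275,85:185],(400,380),interpolation=cv2.INTER_CUBIC)
b=cv2.resize(s[100:195,120:220],(400,380),interpolation=cv2.INTER_CUBIC)
c=cv2.resize(t[105:180,225:365],(400,214),interpolation=cv2.INTER_CUBIC)
d=cv2.resize(s[130:260,255:395],(230,214),interpolation=cv2.INTER_CUBIC)
e=np.hstack([c,d]);e=np.pad(e,((0,0),(0,170),(0,0)))
save(np.vstack([np.hstack([a,b]),e]),'pics/crop1.png')
for (u,v) in [(138,213),(113,256),(377,220),(128,128),(256,142),(335,149)]: print((u,v),np.round(Xs['top'][v,u],3))
P={n:X.reshape(-1,3) for n,X in Xs.items()}
# sleeve: points within 6cm of approx
A=np.vstack([P['top'],P['side']]); 
x0=np.nanmedian(Xs['side'][125:150,180:190].reshape(-1,3),axis=0);print('side sleeve',x0)
def sleeve(P,c):
    Q=P[(np.hypot(P[:,0]-c[0],P[:,1]-c[1])<.06)&(P[:,2]>.015)&(P[:,2]<.14)]
    f=lambda p:np.hypot(Q[:,0]-p[0],Q[:,1]-p[1])-np.where(Q[:,2]<.11,.036-.1*Q[:,2],.025)
    r=least_squares(f,c[:2],loss='soft_l1',f_scale=.002);return r.x,len(Q),np.median(abs(r.fun))
for n in P: print(n,sleeve(P[n],x0+[0.02,0.02,0] if n=='side' else x0))
# extractor top face
for n in P:
    Q=P[n];Q=Q[(Q[:,2]>.06)&(Q[:,2]<.08)&(Q[:,0]>.35)&(Q[:,0]<.75)&(abs(Q[:,1])<.3)]
    r=cv2.minAreaRect(Q[:,:2].astype(np.float32));print(n,'box',r,np.median(Q[:,2]))
    # knob bar
    Q=P[n];Q=Q[(Q[:,2]>.105)&(Q[:,2]<.125)&(Q[:,0]>.35)&(Q[:,0]<.75)&(Q[:,1]<0)&(Q[:,1]>-.3)]
    if len(Q)>4: print('bar',len(Q),cv2.minAreaRect(Q[:,:2].astype(np.float32)),Q[:,:2].mean(0),np.median(Q[:,2]))
E
```

```text
(138, 213) [0.429 0.304 0.141]
(113, 256) [0.317 0.364 0.144]
(377, 220) [ 0.434 -0.348 -0.001]
(128, 128) [0.692 0.383 0.007]
(256, 142) [0.61  0.005 0.18 ]
(335, 149) [ 0.613 -0.206  0.113]
side sleeve [0.42925421 0.30568012 0.09369974]
top (array([0.43537686, 0.32870628]), 471, np.float64(0.0017091675557335748))
side (array([0.43696408, 0.33035116]), 696, np.float64(0.0012939682625908912))
top box ((0.6420719623565674, -0.10143043100833893), (0.36045610904693604, 0.17366166412830353), 89.53491973876953) 0.06962843478557448
bar 154 ((0.631930410861969, -0.10991688817739487), (0.2229168564081192, 0.062414783984422684), 84.05359649658203) [ 0.63103461 -0.15268966] 0.11236012569807048
side box ((0.6163997054100037, 0.018437832593917847), (0.24460069835186005, 0.6301561594009399), 12.601694107055664) 0.07035246826013306
bar 272 ((0.6330229043960571, -0.11049604415893555), (0.2188960760831833, 0.07560720294713974), 87.54816436767578) [ 0.62619565 -0.12047607] 0.1126856230144628
```

View pics/crop1.png

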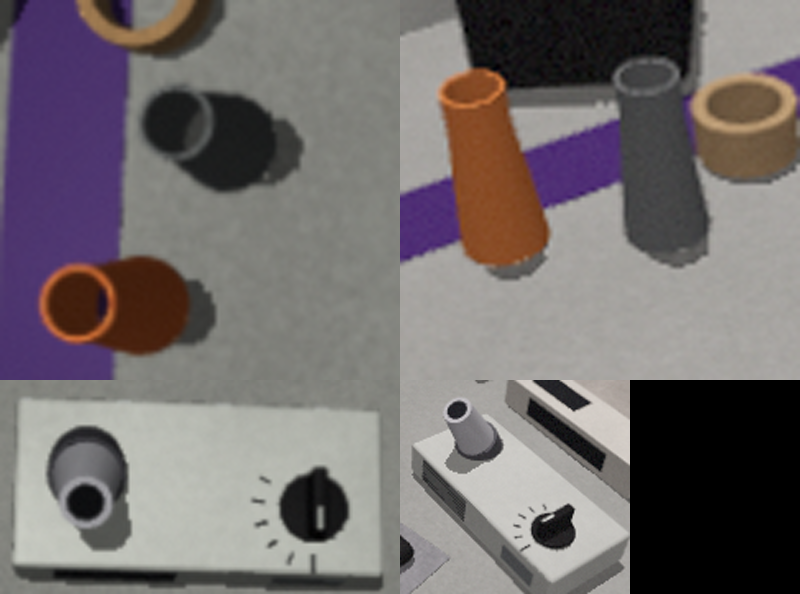

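The crop confirms the grey tall sleeve: it is next to the orange one and has a long cone with a narrow neck. The selector line points towards the robot at the lowest tick, with the other ticks running clockwise to the left. Next I'll fit the spigot and the bar.

```bash
cat > fit.py <<'E'
from h import *
from scipy.optimize import least_squares
def fitspig(P,yaw=0.):
    b0=np.array([.665,.009,.085])
    def geo(p,Q):
        a=np.array([-.5*np.cos(yaw),-.5*np.sin(yaw),.75**.5]);d=Q-p;z=d@a
        return z,np.linalg.norm(d-z[:,None]*a,axis=1)
    p=b0
    for i in range(8):
        z,r=geo(p,P);m=(z>.01)&(z<.085)&(r<.05 if i<3 else abs(r-(.033-.1*z))<.008);Q=P[m]
        tp=p+.09*np.array([-.5*np.cos(yaw),-.5*np.sin(yaw),.75**.5])
        def f(p):
            z,r=geo(p,Q);return r-(.033-.1*z)
        # axial position is set by tip plane
        res=least_squares(f,p,loss='soft_l1',f_scale=.002);p=res.x
    zt,rt=geo(p,P);tip=zt[(rt<.02)&(zt>.07)&(zt<.12)]
    return p,len(Q),np.median(abs(res.fun)),np.median(tip) if len(tip) else None,len(tip)
if __name__=='__main__':
    P={n:cloud(dict(np.load(f'{n}.npz'))).reshape(-1,3) for n in('top','side')}
    P={n:Q[np.isfinite(Q[:,0])] for n,Q in P.items()}
    Q=P['top'];Q=Q[(abs(Q[:,2]-.07)<.006)&(Q[:,0]>.5)&(Q[:,0]<.8)&(Q[:,1]<.12)&(Q[:,1]>-.32)]
    r=cv2.minAreaRect(Q[:,:2].astype(np.float32));print(r)
    for n in P: print(n,[np.round(v,4) for v in fitspig(P[n])])
    print('both',[np.round(v,4) for v in fitspig(np.vstack(list(P.values())))])
    for n in P:
        Q=P[n];Q=Q[(Q[:,2]>.095)&(Q[:,2]<.125)&(np.hypot(Q[:,0]-.622,Q[:,1]+.211)<.045)]
        print('bar',n,len(Q),cv2.minAreaRect(Q[:,:2].astype(np.float32)),Q[:,2].max())
E
python3 fit.py
```

```text
((0.6417912244796753, -0.101525217294693), (0.36030063033103943, 0.1717158406972885), 89.54898071289062)
top [array([0.6529, 0.0087, 0.0785]), np.int64(352), np.float64(0.001), np.float64(0.1072), np.int64(190)]
side [array([0.6457, 0.0095, 0.0916]), np.int64(419), np.float64(0.0006), np.float64(0.0921), np.int64(144)]
both [array([0.6485, 0.0087, 0.0859]), np.int64(693), np.float64(0.0006), np.float64(0.0985), np.int64(337)]
bar top 128 ((0.6210516095161438, -0.21012578904628754), (0.06328977644443512, 0.013721233233809471), 2.320158004760742) 0.1176699979269804
bar side 201 ((0.6207135319709778, -0.21138329803943634), (0.06168586388230324, 0.015598506666719913), 0.262479305267334) 0.11628974973828093
```

```bash
python3 -m handwheel '[{"linear":[0.976,-0.583,0],"rot":[0,0,0.1766],"claw":1},{"linear":[0.976,-0.583,0],"rot":[0,0,0.1766],"claw":1},{"linear":[0.976,-0.583,0],"rot":[0,0,0.1766],"claw":1},{"linear":[0.976,-0.583,0],"rot":[0,0,0.1766],"claw":1},{"linear":[0.976,-0.583,0],"rot":[0,0,0.1766],"claw":1},{"linear":[0.976,-0.583,0],"rot":[0,0,0.1766],"claw":1},{"linear":[0.976,-0.583,0],"rot":[0,0,0.1766],"claw":1},{"linear":[0.976,-0.583,0],"rot":[0,0,0.1766],"claw":1},{"linear":[0.976,-0.583,0],"rot":[0,0,0.1766],"claw":1},{"linear":[0.976,-0.583,0],"rot":[0,0,0.1766],"claw":1}]'
```

```text
t: 1.1
ee_pos: [0.4354, 0.3304, 0.2309]
eef_rot: [-0.001, -0.001, 1.0, -0.0]
wrist_force: [-0.4, -0.0, 0.9]
finger_gap: 0.999
gripper_force: 0.0
```

```bash
python3 -m handwheel '[{"linear":[0,0,-0.13],"rot":[0,0,0],"claw":1},{"linear":[0,0,-0.26],"rot":[0,0,0],"claw":1},{"linear":[0,0,-0.388],"rot":[0,0,0],"claw":1},{"linear":[0,0,-0.388],"rot":[0,0,0],"claw":1},{"linear":[0,0,-0.388],"rot":[0,0,0],"claw":1}]'
python3 - <<'E'
from h import *
im=snap('side');save(cv2.resize(im['color'][60:210,110:310],(800,600),interpolation=cv2.INTER_CUBIC),'pics/pre.png')
E
```

```text
t: 1.6
ee_pos: [0.4346, 0.3307, 0.1148]
eef_rot: [-0.001, -0.001, 1.0, -0.0]
wrist_force: [0.3, -0.2, 0.5]
finger_gap: 0.996
gripper_force: 0.0
```

View pics/pre.png

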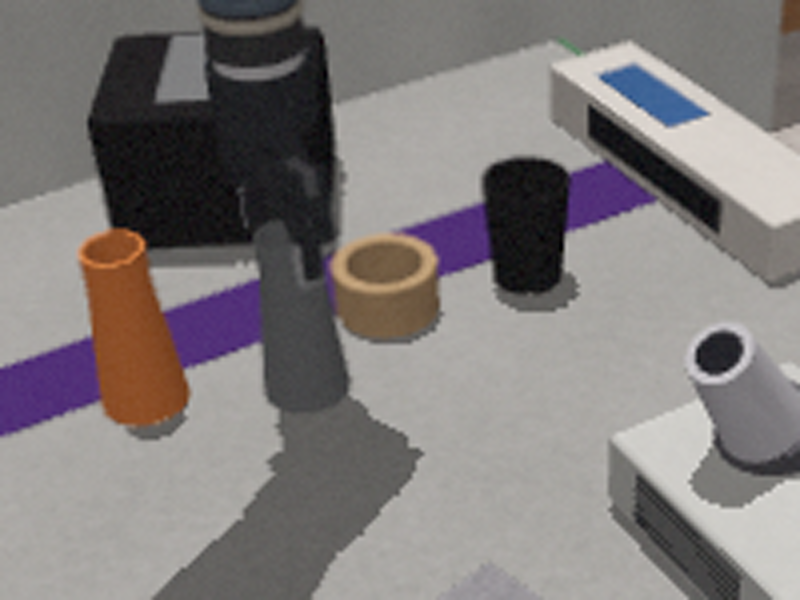

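The fingers straddle the grey neck, with the near finger tip at (312,278) and no other contact. Closing.

```bash
python3 -m handwheel '[{"linear":[0.005,0,0],"rot":[0,0,0],"claw":1},{"linear":[0.005,0,0],"rot":[0,0,0],"claw":0.4},{"linear":[0.005,0,0],"rot":[0,0,0],"claw":0.4},{"linear":[0.005,0,0],"rot":[0,0,0],"claw":0.2},{"linear":[0.005,0,0],"rot":[0,0,0],"claw":0.2},{"linear":[0.005,0,0],"rot":[0,0,0],"claw":0.2},{"linear":[0.005,0,0],"rot":[0,0,0],"claw":0.2},{"linear":[0.005,0,0],"rot":[0,0,0],"claw":0.2}]'
```

```text
t: 2.45
ee_pos: [0.4388, 0.3304, 0.1168]
eef_rot: [0.001, -0.0, 1.0, 0.001]
wrist_force: [-0.2, -1.2, 5.5]
finger_gap: 0.568
gripper_force: 61.6
```

```bash
python3 -m handwheel '[{"linear":[0,0,0.05],"rot":[0,0,0],"claw":0.2},{"linear":[0,0,0.2],"rot":[0,0,0],"claw":0.2},{"linear":[0,0,0.35],"rot":[0,0,0],"claw":0.2},{"linear":[0,0,0.5],"rot":[0,0,0],"claw":0.2},{"linear":[0,0,0.667],"rot":[0,0,0],"claw":0.2},{"linear":[0,0,0.667],"rot":[0,0,0],"claw":0.2},{"linear":[0,0,0.667],"rot":[0,0,0],"claw":0.2}]'
```

```text
t: 3.15
ee_pos: [0.4386, 0.3306, 0.3175]
eef_rot: [0.002, -0.0, 1.0, 0.001]
wrist_force: [-0.4, -0.6, -1.1]
finger_gap: 0.564
gripper_force: 62.3
```

```bash
python3 -m handwheel '[{"linear":[0.1,-0.15,0],"rot":[0,-0.08,0],"claw":0.2},{"linear":[0.2,-0.3,0],"rot":[0,-0.16,0],"claw":0.2},{"linear":[0.25,-0.45,0],"rot":[0,-0.24,0],"claw":0.2},{"linear":[0.28,-0.6,0],"rot":[0,-0.3333,0],"claw":0.2},{"linear":[0.28,-0.75,0],"rot":[0,-0.3333,0],"claw":0.2},{"linear":[0.28,-0.9,0],"rot":[0,-0.3333,0],"claw":0.2},{"linear":[0.28,-0.95,0],"rot":[0,-0.3333,0],"claw":0.2},{"linear":[0.28,-0.95,0],"rot":[0,-0.3333,0],"claw":0.2},{"linear":[0.28,-0.95,0],"rot":[0,-0.3333,0],"claw":0.2}]'
python3 -m handwheel '[{"linear":[0.006,-0.122,-0.055],"rot":[0,0,0],"claw":0.2},{"linear":[0.006,-0.122,-0.055],"rot":[0,0,0],"claw":0.2},{"linear":[0.006,-0.122,-0.055],"rot":[0,0,0],"claw":0.2},{"linear":[0.006,-0.122,-0.055],"rot":[0,0,0],"claw":0.2},{"linear":[0.006,-0.122,-0.055],"rot":[0,0,0],"claw":0.2}]'
cat > held.py <<'E'
from h import *
from scipy.optimize import least_squares
from scipy.spatial.transform import Rotation as Ro
from fit import fitspig
im=snap('side');X=cloud(im);P=X.reshape(-1,3);P=P[np.isfinite(P[:,0])]
st=monitor.get_state();q=st['eef_rot'];R=Ro.from_quat([q[1],q[2],q[3],q[0]]).as_matrix();tz=R[:,2];tcp=st['ee_pos']
print('tcp',np.round(tcp,4),'toolz',np.round(tz,4),'tooly',np.round(R[:,1],3))
# sleeve: unknown mouth centre m & axis a
def geo(p,Q):
    a=np.array([p[3],p[4],0]);a[2]=np.sqrt(1-a@a);d=Q-p[:3];z=d@a
    return z,np.linalg.norm(d-z[:,None]*a,axis=1)
p=np.r_[tcp+.113*tz,-tz[:2]]
for i in range(6):
    z,r=geo(p,P);m=(z>.005)&(z<.095)&(abs(r-(.036-.1*z))<(.012 if i<2 else .006));Q=P[m]
    f=lambda p:(lambda z,r:r-(.036-.1*z))(*geo(p,Q))
    g=lambda p2:f(np.r_[p2[:3],p2[3:]])
    # hold axial pos at guess (weakly seen)
    a0=-tz;p0=np.r_[tcp+.113*tz,-tz[:2]]
    h=lambda p:np.r_[f(p)/.002,((p[:3]-p0[:3])@a0)/.001]
    p=least_squares(h,p,loss='soft_l1').x
a=np.array([p[3],p[4],0]);a[2]=np.sqrt(1-a@a)
print('sleeve mouth',np.round(p[:3],4),'axis',np.round(a,4),len(Q),np.median(abs(f(p))))
if len(P): print('spigot',[np.round(v,4) for v in fitspig(P)])
b=np.array([.6445,.009,.0933]);s=np.array([-.5,0,.75**.5])
d=p[:3]-b;zz=d@s;print('mouth height along spigot',zz,'lateral err (world)',np.round(d-zz*s,4))
# lower rim: lowest axial extent
zz,r=geo(p,P);e=zz[(abs(r-.035)<.004)&(abs(zz)<.02)];print('rim pct',np.round(np.percentile(e,[1,5,20]),4) if len(e) else None)
save(cv2.resize(im['color'][70:220,230:430],(800,600),interpolation=cv2.INTER_CUBIC),'pics/held.png')
E
python3 held.py
```

```text
t: 4.05
ee_pos: [0.5209, 0.045, 0.3124]
eef_rot: [0.257, 0.0, 0.966, 0.0]
wrist_force: [-0.4, 0.5, -1.6]
finger_gap: 0.566
gripper_force: 62.6
t: 4.55
ee_pos: [0.5238, 0.0099, 0.2991]
eef_rot: [0.259, -0.001, 0.966, 0.0]
wrist_force: [0.6, -0.6, -1.1]
finger_gap: 0.564
gripper_force: 62.9
tcp [0.5238 0.0097 0.2992] toolz [ 0.5007  0.0011 -0.8656] tooly [-0.003  1.    -0.   ]
sleeve mouth [0.5788 0.0104 0.2003] axis [-0.4954  0.0102  0.8686] 731 0.0006151359999667337
spigot [array([0.6456, 0.0096, 0.0921]), np.int64(424), np.float64(0.0006), np.float64(0.0917), np.int64(39)]
mouth height along spigot 0.1255071223517242 lateral err (world) [-0.003   0.0014 -0.0017]
rim pct [-0.0024 -0.0011  0.0026]
```

View pics/held.png

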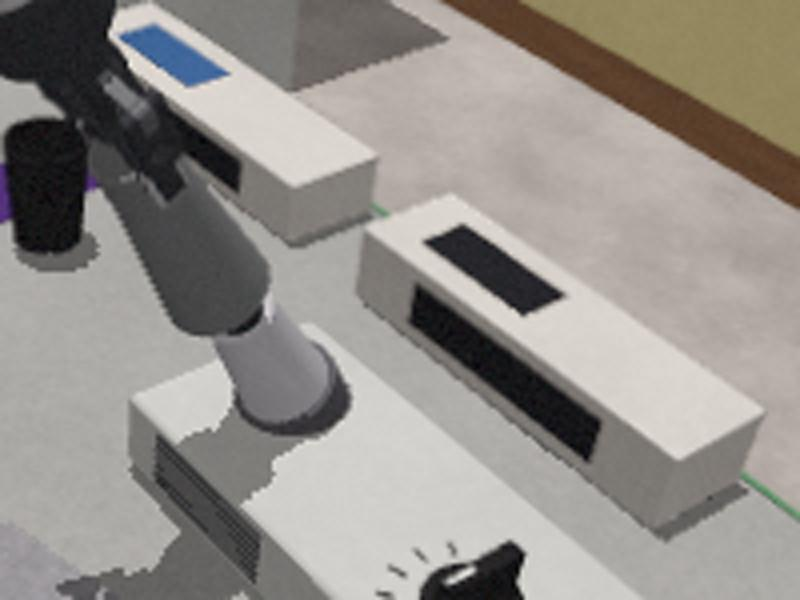

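The sleeve mouth at about (240,320) sits just beyond the spigot tip and nearly coaxial, about 3.7 mm low towards the robot. I'll correct that and slide on partway.

```bash
python3 -m handwheel '[{"linear":[0.0107,-0.0027,0.006],"rot":[0,0,0],"claw":0.2},{"linear":[0.0107,-0.0027,0.006],"rot":[0,0,0],"claw":0.2},{"linear":[0.04,-0.0027,-0.0447],"rot":[0,0,0],"claw":0.2},{"linear":[0.07,-0.0027,-0.0967],"rot":[0,0,0],"claw":0.2},{"linear":[0.1,-0.0027,-0.1486],"rot":[0,0,0],"claw":0.2},{"linear":[0.1273,-0.0027,-0.196],"rot":[0,0,0],"claw":0.2},{"linear":[0.1273,-0.0027,-0.196],"rot":[0,0,0],"claw":0.2},{"linear":[0.1273,-0.0027,-0.196],"rot":[0,0,0],"claw":0.2},{"linear":[0.1273,-0.0027,-0.196],"rot":[0,0,0],"claw":0.2}]'; python3 held.py
```

```text
t: 5.5
ee_pos: [0.5621, 0.0076, 0.2413]
eef_rot: [0.26, -0.0, 0.966, -0.0]
wrist_force: [-0.4, -0.3, -0.9]
finger_gap: 0.566
gripper_force: 63.0
tcp [0.5622 0.0076 0.2415] toolz [ 5.020e-01 -3.000e-04 -8.649e-01] tooly [-0.     1.    -0.001]
sleeve mouth [0.6174 0.0078 0.1426] axis [-0.5     0.0123  0.8659] 630 0.0006381843854295736Traceback (most recent call last):
  File "held.py", line 23, in <module>
    if len(P): print('spigot',[np.round(v,4) for v in fitspig(P)])
                               ~~~~~~~~^^^^^
    return _wrapfunc(a, 'round', decimals=decimals, out=out)
    return _wrapit(obj, method, *args, **kwds)
    result = getattr(arr, method)(*args, **kwds)
TypeError: unsupported operand type(s) for *: 'NoneType' and 'float'
```

```bash
sed -i 's/^if len(P).*$//; s/b=np.array.*;s=/b=np.array([.6447,.0096,.0936]);s=/' held.py; python3 -m handwheel '[{"linear":[-0.0023,0.0025,-0.0013],"rot":[0.006,0,0],"claw":0.2},{"linear":[0.0092,0.0025,-0.021],"rot":[0.006,0,0],"claw":0.2},{"linear":[0.0242,0.0025,-0.047],"rot":[0.006,0,0],"claw":0.2},{"linear":[0.0394,0.0025,-0.0735],"rot":[0.006,0,0],"claw":0.2},{"linear":[0.0394,0.0025,-0.0735],"rot":[0.006,0,0],"claw":0.2},{"linear":[0.0394,0.0025,-0.0735],"rot":[0.006,0,0],"claw":0.2}]'; python3 held.py
```

```text
t: 6.15
ee_pos: [0.5736, 0.0085, 0.2169]
eef_rot: [0.258, 0.001, 0.966, 0.005]
wrist_force: [-0.6, 0.8, -1.5]
finger_gap: 0.568
gripper_force: 62.9
tcp [0.5734 0.0085 0.2173] toolz [ 0.4992  0.0082 -0.8664] tooly [-0.001  1.     0.009]
sleeve mouth [0.6287 0.0098 0.1182] axis [-0.499   0.0014  0.8666] 585 0.0005816770849887305
mouth height along spigot 0.029342070582390543 lateral err (world) [-0.0014  0.0002 -0.0008]
rim pct [-0.0196 -0.0183 -0.0018]
```

```bash
python3 -m handwheel '[{"linear":[0.003,0,0.0018],"rot":[0,0,0],"claw":0.2},{"linear":[0.0097,0,-0.0098],"rot":[0,0,0],"claw":0.2},{"linear":[0.0163,0,-0.0213],"rot":[0,0,0],"claw":0.2},{"linear":[0.0163,0,-0.0213],"rot":[0,0,0],"claw":0.2},{"linear":[0.0163,0,-0.0213],"rot":[0,0,0],"claw":0.2}]'; python3 -m handwheel '[{"linear":[0.0033,0,-0.0058],"rot":[0,0,0],"claw":0.2},{"linear":[0.0067,0,-0.0115],"rot":[0,0,0],"claw":0.2},{"linear":[0.0067,0,-0.0115],"rot":[0,0,0],"claw":0.2},{"linear":[0.0067,0,-0.0115],"rot":[0,0,0],"claw":0.2}]'; python3 held.py
```

```text
t: 6.7
ee_pos: [0.5784, 0.0085, 0.2109]
eef_rot: [0.258, 0.001, 0.966, 0.005]
wrist_force: [0.2, 0.4, -1.3]
finger_gap: 0.565
gripper_force: 63.0
t: 7.1
ee_pos: [0.5805, 0.0085, 0.2078]
eef_rot: [0.259, 0.001, 0.966, 0.004]
wrist_force: [0.4, 0.6, -1.5]
finger_gap: 0.568
gripper_force: 63.0
tcp [0.5805 0.0085 0.2078] toolz [ 0.4999  0.0082 -0.866 ] tooly [-0.001  1.     0.009]
sleeve mouth [0.6357 0.0095 0.1087] axis [-0.4993  0.0051  0.8664] 569 0.0006145329777827099
mouth height along spigot 0.017633291452434117 lateral err (world) [-0.0002 -0.0001 -0.0001]
rim pct [-0.0199 -0.0196 -0.0177]
```

```bash
for i in 1 ; do python3 -m handwheel '[{"linear":[0.0025,0,-0.0043],"rot":[0,0,0],"claw":0.2},{"linear":[0.0025,0,-0.0043],"rot":[0,0,0],"claw":0.2},{"linear":[0.0025,0,-0.0043],"rot":[0,0,0],"claw":0.2}]'; done; python3 - <<'E'
from h import *
s=np.array([-.5,0,.75**.5]);w=monitor.get_state();print(w['wrist_force']@s)
E
python3 -m handwheel '[{"linear":[0.0017,0,-0.0029],"rot":[0,0,0],"claw":0.2},{"linear":[0.0017,0,-0.0029],"rot":[0,0,0],"claw":0.2},{"linear":[0.0017,0,-0.0029],"rot":[0,0,0],"claw":0.2}]'
```

```text
t: 7.45
ee_pos: [0.5813, 0.0085, 0.2065]
eef_rot: [0.259, 0.001, 0.966, 0.005]
wrist_force: [0.5, 0.8, -1.1]
finger_gap: 0.562
gripper_force: 63.0
-1.219873483952755
t: 7.75
ee_pos: [0.5818, 0.0086, 0.2056]
eef_rot: [0.259, 0.001, 0.966, 0.005]
wrist_force: [-0.3, 0.7, -1.8]
finger_gap: 0.562
gripper_force: 62.9
```

```bash
python3 -m handwheel '[{"linear":[0.0017,0,-0.0029],"rot":[0,0,0],"claw":0.2},{"linear":[0.0017,0,-0.0029],"rot":[0,0,0],"claw":0.2},{"linear":[0.0017,0,-0.0029],"rot":[0,0,0],"claw":0.2}]'
```

```text
t: 8.05
ee_pos: [0.5823, 0.0086, 0.2048]
eef_rot: [0.259, 0.001, 0.966, 0.005]
wrist_force: [0.4, 1.5, -1.3]
finger_gap: 0.562
gripper_force: 63.0
```

```bash
python3 -m handwheel '[{"linear":[0.0012,0,-0.002],"rot":[0,0,0],"claw":0.2},{"linear":[0.0012,0,-0.002],"rot":[0,0,0],"claw":0.2},{"linear":[0.0012,0,-0.002],"rot":[0,0,0],"claw":0.2}]'
```

```text
t: 8.35
ee_pos: [0.5826, 0.0087, 0.2045]
eef_rot: [0.259, 0.001, 0.966, 0.005]
wrist_force: [-2.9, 2.0, 0.4]
finger_gap: 0.565
gripper_force: 63.2
```

```bash
python3 -m handwheel '[{"linear":[-0.0008,0.0015,-0.0005],"rot":[0,0,0],"claw":0.2},{"linear":[-0.0008,0.0015,-0.0005],"rot":[0,0,0],"claw":0.2},{"linear":[-0.0008,0.0015,-0.0005],"rot":[0,0,0],"claw":0.2}]'
```

```text
t: 8.65
ee_pos: [0.5825, 0.0087, 0.2043]
eef_rot: [0.259, 0.001, 0.966, 0.004]
wrist_force: [-1.2, 0.7, 1.3]
finger_gap: 0.563
gripper_force: 63.2
```

```bash
python3 -m handwheel '[{"linear":[0,0,0],"rot":[0,0,0],"claw":0.7},{"linear":[0,0,0],"rot":[0,0,0],"claw":0.8},{"linear":[0,0,0],"rot":[0,0,0],"claw":0.9},{"linear":[0,0,0],"rot":[0,0,0],"claw":1},{"linear":[0,0,0],"rot":[0,0,0],"claw":1},{"linear":[0,0,0],"rot":[0,0,0],"claw":1}]'; sed 's#pics/held.png#pics/rel.png#' held.py > held2.py; python3 held2.py
```

```text
t: 9.25
ee_pos: [0.5824, 0.0088, 0.204]
eef_rot: [0.259, 0.001, 0.966, 0.004]
wrist_force: [0.4, 0.3, -0.7]
finger_gap: 0.999
gripper_force: 0.0
tcp [0.5824 0.0089 0.204 ] toolz [ 0.4999  0.008  -0.866 ] tooly [-0.     1.     0.009]
sleeve mouth [0.638  0.0098 0.1052] axis [-0.4989  0.003   0.8667] 560 0.0006696746340329046
mouth height along spigot 0.013421864099174159 lateral err (world) [-0.      0.0002 -0.    ]
rim pct [-0.0188 -0.0173 -0.0143]
```

View pics/rel.png

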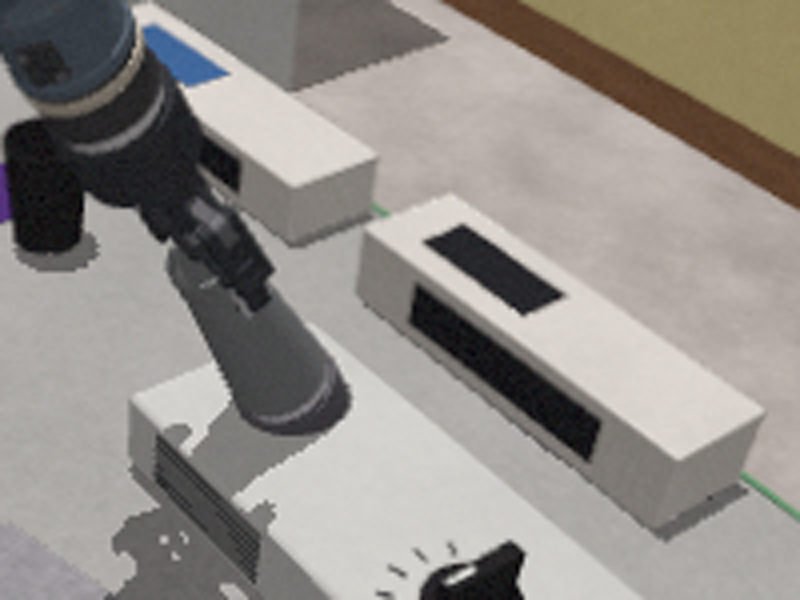

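The sleeve is nested squarely, with its mouth just above the collar at (300,415). Retracting and going above the selector.

```bash
python3 -m handwheel '[{"linear":[-0.03,0,0.052],"rot":[0,0,0],"claw":1},{"linear":[-0.09,0,0.156],"rot":[0,0,0],"claw":1},{"linear":[-0.15,0,0.26],"rot":[0,0,0],"claw":1},{"linear":[-0.15,0,0.26],"rot":[0,0,0],"claw":1},{"linear":[-0.15,-0.16,0.26],"rot":[0,0,0],"claw":1},{"linear":[-0.15,-0.32,0.26],"rot":[0,0,0],"claw":1},{"linear":[-0.08,-0.48,0.26],"rot":[0,0.1,0],"claw":1},{"linear":[0,-0.62,0.2],"rot":[0,0.2,0],"claw":1},{"linear":[0.07,-0.73,0.1],"rot":[0,0.3333,0],"claw":1},{"linear":[0.129,-0.732,0],"rot":[0,0.3333,0],"claw":1},{"linear":[0.129,-0.732,-0.02],"rot":[0,0.3333,0],"claw":1},{"linear":[0.129,-0.732,-0.02],"rot":[0,0.3333,0],"claw":1}]'; python3 -m handwheel '[{"linear":[0,0,0],"rot":[0,0,0],"claw":1},{"linear":[0,0,0],"rot":[0,0,0],"claw":1}]'; python3 -c "
from h import *;print(monitor.get_state()['qpos'])"
```

```text
t: 10.5
ee_pos: [0.6206, -0.2108, 0.1867]
eef_rot: [-0.007, 0.002, 1.0, 0.007]
wrist_force: [-0.8, -0.3, 0.1]
finger_gap: 1.001
gripper_force: 0.0
t: 10.7
ee_pos: [0.6212, -0.2106, 0.2015]
eef_rot: [0.002, 0.002, 1.0, 0.003]
wrist_force: [-0.3, -0.2, 0.1]
finger_gap: 1.003
gripper_force: 0.0
[-0.43266018  0.3950733   0.44552682  1.61961721  0.00764544 -0.42881727]
```

```bash
python3 -m handwheel '[{"linear":[0,0,-0.13],"rot":[0,0,0],"claw":1},{"linear":[0,0,-0.26],"rot":[0,0,0],"claw":1},{"linear":[0,-0.001,-0.36],"rot":[0,0,0],"claw":1},{"linear":[0,-0.001,-0.388],"rot":[0,0,0],"claw":1},{"linear":[0,-0.001,-0.388],"rot":[0,0,0],"claw":1},{"linear":[0,-0.001,-0.388],"rot":[0,0,0],"claw":1}]'; python3 -m handwheel '[{"linear":[0,0,0],"rot":[0,0,0],"claw":0.5},{"linear":[0,0,0],"rot":[0,0,0],"claw":0.25},{"linear":[0,0,0],"rot":[0,0,0],"claw":0.05},{"linear":[0,0,0],"rot":[0,0,0],"claw":0.05},{"linear":[0,0,0],"rot":[0,0,0],"claw":0.05},{"linear":[0,0,0],"rot":[0,0,0],"claw":0.05},{"linear":[0,0,0],"rot":[0,0,0],"claw":0.05},{"linear":[0,0,0],"rot":[0,0,0],"claw":0.05}]'
```

```text
t: 11.3
ee_pos: [0.6224, -0.2116, 0.0858]
eef_rot: [0.003, 0.002, 1.0, 0.003]
wrist_force: [0.7, 0.9, 0.1]
finger_gap: 0.997
gripper_force: 0.0
t: 12.1
ee_pos: [0.6212, -0.2117, 0.0819]
eef_rot: [0.0, 0.002, 1.0, 0.003]
wrist_force: [-0.5, -2.3, 2.0]
finger_gap: 0.166
gripper_force: 59.8
```

```bash
python3 -m handwheel '[{"linear":[0,0,0],"rot":[0,0,-0.07],"claw":0.05},{"linear":[0,0,0],"rot":[0,0,-0.14],"claw":0.05},{"linear":[0,0,0],"rot":[0,0,-0.21],"claw":0.05},{"linear":[0,0,0],"rot":[0,0,-0.28],"claw":0.05},{"linear":[0,0,0],"rot":[0,0,-0.35],"claw":0.05},{"linear":[0,0,0],"rot":[0,0,-0.42],"claw":0.05},{"linear":[0,0,0],"rot":[0,0,-0.5],"claw":0.05},{"linear":[0,0,0],"rot":[0,0,-0.58],"claw":0.05},{"linear":[0,0,0],"rot":[0,0,-0.66],"claw":0.05},{"linear":[0,0,0],"rot":[0,0,-0.74],"claw":0.05},{"linear":[0,0,0],"rot":[0,0,-0.8],"claw":0.05},{"linear":[0,0,0],"rot":[0,0,-0.8],"claw":0.05}]'; python3 -m handwheel '[{"linear":[0,0,0],"rot":[0,0,0],"claw":0.05},{"linear":[0,0,0],"rot":[0,0,0],"claw":0.05},{"linear":[0,0,0],"rot":[0,0,0],"claw":0.05}]'; python3 -c "
from h import *;s=monitor.get_state();print(s['moment'],s['qpos'])
from scipy.spatial.transform import Rotation as R
q=s['eef_rot'];print(R.from_quat([q[1],q[2],q[3],q[0]]).as_matrix()[:,1])"
```

```text
t: 13.3
ee_pos: [0.6225, -0.2102, 0.0819]
eef_rot: [0.003, 0.589, 0.808, 0.005]
wrist_force: [4.3, 1.3, 0.7]
finger_gap: 0.167
gripper_force: 59.6
t: 13.6
ee_pos: [0.6224, -0.2102, 0.0819]
eef_rot: [0.003, 0.588, 0.809, 0.005]
wrist_force: [4.7, 1.2, 0.5]
finger_gap: 0.169
gripper_force: 59.6
[ 0.24558892 -0.7763682   0.0266844 ] [-0.43154943  0.39793776  0.21157612  1.3763782   0.00804454  0.82656799]
[0.9514422  0.30761719 0.01137555]
```

```bash
python3 -m handwheel '[{"linear":[0,0,0],"rot":[0,0,0],"claw":0.5},{"linear":[0,0,0],"rot":[0,0,0],"claw":1},{"linear":[0,0,0],"rot":[0,0,0],"claw":1},{"linear":[0,0,0],"rot":[0,0,0],"claw":1},{"linear":[0,0,0],"rot":[0,0,0],"claw":1},{"linear":[0,0,0.1],"rot":[0,0,0],"claw":1},{"linear":[0,0,0.25],"rot":[0,0,0],"claw":1},{"linear":[0,0,0.4],"rot":[0,0,0],"claw":1},{"linear":[-0.15,-0.15,0.5],"rot":[0,0,0],"claw":1},{"linear":[-0.3,-0.3,0.55],"rot":[0,0,0],"claw":1},{"linear":[-0.5,-0.4,0.6],"rot":[0,0,0],"claw":1},{"linear":[-0.5,-0.4,0.6],"rot":[0,0,0],"claw":1}]'; python3 -m handwheel '[{"linear":[0,0,0],"rot":[0,0,0],"claw":1},{"linear":[0,0,0],"rot":[0,0,0],"claw":1},{"linear":[0,0,0],"rot":[0,0,0],"claw":1}]'; python3 - <<'E'
from h import *
t=snap('top')['color'];s=snap('side')['color']
save(np.hstack([cv2.resize(t[90:240,220:390],(400,353),interpolation=cv2.INTER_CUBIC),cv2.resize(s[120:270,240:410],(400,353),interpolation=cv2.INTER_CUBIC)]),'pics/end.png')
for n in('top','side'):
    P=cloud(dict(np.load(n+'.npz'))).reshape(-1,3);Q=P[(P[:,2]>.095)&(P[:,2]<.125)&(np.hypot(P[:,0]-.622,P[:,1]+.211)<.045)]
    print(n,len(Q),cv2.minAreaRect(Q[:,:2].astype(np.float32)))
E
sed 's#tcp+.113\*tz#np.array([.638,.0098,.1052])#g; s#st=monitor.*#tz=np.array([.5,0,-.866]);tcp=np.zeros(3);R=np.eye(3)#; s#pics/held.png#pics/x.png#' held.py > held3.py; python3 held3.py
```

```text
t: 14.8
ee_pos: [0.4721, -0.3305, 0.2617]
eef_rot: [0.003, 0.589, 0.808, 0.003]
wrist_force: [0.3, -1.7, 0.2]
finger_gap: 0.998
gripper_force: 0.0
t: 15.1
ee_pos: [0.474, -0.3289, 0.2604]
eef_rot: [0.002, 0.589, 0.808, 0.004]
wrist_force: [0.1, -0.4, 0.0]
finger_gap: 1.003
gripper_force: 0.0
top 150 ((0.6210920214653015, -0.21082830429077148), (0.016106823459267616, 0.06094757840037346), 20.076995849609375)
side 63 ((0.6263617277145386, -0.23527804017066956), (0.014676332473754883, 0.01799861714243889), 78.23800659179688)
tcp [0. 0. 0.] toolz [ 0.5    0.    -0.866] tooly [0. 1. 0.]
sleeve mouth [0.6381 0.0099 0.1047] axis [-4.987e-01  2.000e-04  8.668e-01] 569 0.0006540652327235164
mouth height along spigot 0.012928643113809925 lateral err (world) [-0.0002  0.0003 -0.0001]
rim pct [-0.0195 -0.0179 -0.0143]
```

View pics/end.png

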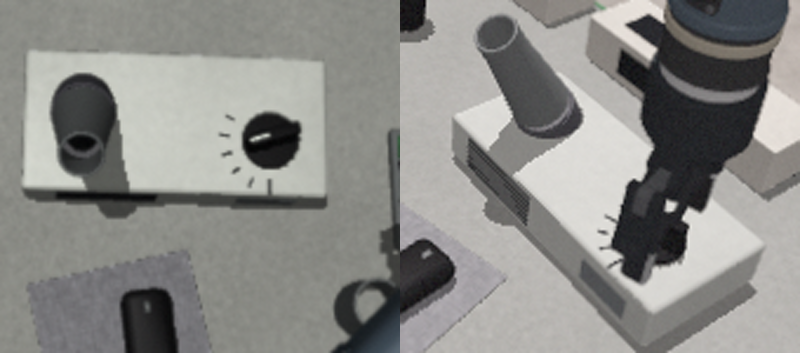

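The selector line at (258,137) points to the fourth tick, which is three clicks (about 70–72°). The sleeve sits square on the spigot and the gripper is clear.

```bash
python3 -c "
from plant import job;print(job.finish_job())"
```

```text
the job is handed in; nothing more can be done
None
```

I fitted the tall grey sleeve squarely over the spigot with about 3 N of push and let go. I then turned the selector three clicks clockwise and handed the job in at about 15 s, with the gripper clear; no verdict came back.

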